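Set a plunge router three clicks deeper

TASK

The next groove has to be a little deeper: turn the black click-stop depth knob of the plunge router clockwise, seen from above, by exactly three clicks from where it stands now, then let go of it. Leave the red lock knob as it is.

Things in the scene. Friction and masses are not known exactly. Their poses are not given: they have to be found in the camera images.
- depth_knob (a joint): Angle (rad) of the router's black depth knob, vertical axis; grows clockwise seen from above. One click is 24 deg (0.419 rad). A spring plunger resists with about 0.1 N m, lets go half-way (12 deg) and pulls the knob into the next notch; let go, it settles in the nearest notch. Notches lie at multiples of 0.419; it starts at 0, 0.419 or 0.838; end stops at -0.126 and 2.64. The router is fixed.
- depth_knob_grip (a point): Point to grip on the knob's axis, turning with it: an upright black bar 44 mm long (x), 14 mm wide (y), flat-sided, its top 12 mm above this point, 28 mm down to a disc of 48 mm on a grey dial plate of 72 mm with a white tick a click. z up; about 0.15 m above the bench. The blue-green motor (radius 37 mm, axis 115 mm to the side) rises 39 mm above this point; nothing else nearby is higher than it.
- depth_knob_pointer (a point): The pointer end (-x) of the knob's bar, marked by a yellow stripe: middle of the bar's top edge there, 22 mm from the knob's axis and 12 mm above the grip point; it moves round with the knob.
- lock_knob (a joint): Angle (rad) of the red five-lobed lock knob (50 mm across, lower than the depth knob) at the router's other end, 215 mm from the depth knob's axis, beyond the motor. Starts at 0; to be left alone.

How it is judged:
By the outcome, as a careful person would: the job done as asked, in the order asked, and still so for the second after the job is handed in, with the robot touching nothing.
It also fails if it takes over 38 s, if anything falls off the work surface, if the arm or the gripper's body presses on something with over 40 N, if the wrist force passes 120 N, or if a joint passes its speed limit or range.

ROBOT

A 6-joint arm with a two-finger parallel gripper is mounted at the origin on the work surface. World frame = base frame: x ahead of the robot, y to its left, z up, the work surface at z = 0. Lengths are in m, angles in degrees, forces in N, time in s.
With the tool pointing down it reaches from about 0.3 to 0.75 m from the base axis. Payload 8.5 kg.
Tool frame: the origin (TCP) lies at the very end of the fingers, on their centre line; the grasp point (between the pads) lies 19 mm behind it (env.grip_depth is the z of the grasp point in the tool frame, in m); z points along the fingers, y is the direction in which the jaws open and shut (so a half turn about z gives the same grasp; the last joint's range is limited). The gripper opens to 85 mm and grips with 20 to 120 N. Pads are 22 mm wide; open, the fingers measure 114 mm over their backs; the gripper's body (76 mm by 85 mm) begins 54 mm behind the grasp point. The pads swing forward as they close: fully open they stand 13 mm farther back than shut.
Start: joints at [-81.606, 21.807, 74.336, -0, 83.858, -12.336], TCP at [0.195, -0.514, 0.231] pointing down, gripper open.
Joint ranges: [-178.18, 178.18], [-50.72, 133.34], [12.68, 142.11], [-81.47, 261.47], [9.98, 163.14], [-165.26, 165.26]. Speed limits (degrees/s): [136.94, 136.94, 180, 180, 180, 180].

INTERFACE

Orientations are given as a 3x3 rotation matrix whose columns are the frame's x, y, z axes.
In Python, from rig import env gives the robot as it stands.
- The arm moves only by the tool apply_moves, never from a script. Its argument "plan" is a list of rows, each an object of numbers: "tx", "ty", "tz": the shift along the world's x, y, z in mm; "rx", "ry", "rz": the turn, a rotation vector about the world's x, y, z in rad; "jaw": the opening, from -1 (shut) to 1 (fully open). A call has 1 to 12 rows; each row is the pose to reach, as a shift and turn from the pose measured when the call began; what a row does not reach only later rows make up. A row lasts 1/10 s, in which the tool goes at most 50 mm and 8.59 degrees, less where a joint would pass 70% of its speed; a pose out of reach is approached as far as the arm can. A call with a gripper value outside its range is refused whole. The fingers move at their own pace and stop on an object; "grip_force" is the grip in N (left out, the last holds). Time passes only in rows, so rows that repeat a pose let the fingers close. It gives the time, the measured TCP pose, the force and the opening at its end, in the units of the state.
- env.observe(): the state, without advancing time (a new reading comes with each control period).
- env.get_image(name): name is "scene" or "top" or "wrist"; returns a dict with "image" (480x640x3 uint8, red, green, blue), "intrinsics" (3x3 intrinsics, pixels), "world_from_camera" (4x4, takes a point from camera to world coordinates). Camera axes: x right, y up, looking along -z (the intrinsics and any distortion apply to the point x, -y, -z); pixel columns grow to the right and rows downward; lengths in m; the calibration is good to about 2 mm. The wrist camera is an equidistant fisheye: a pixel r from the principal point sees the ray r / f radians off the axis. A picture is of the moment at which its call begins. There is no depth.
- env.close_job(): hands the job in, once; it reports no verdict.
The state is a dict: "time_s": time; "q": joint angles; "qvel": joint speeds; "joint_efforts": joint torques, N m; "position": TCP position; "tool_rot": TCP orientation; "ft_force": force on the tool from outside, world axes, zero at the start; "wrist_torque": the same for the moment, N m; "grip_width": finger opening in m.
Only numpy, scipy, OpenCV 4.12 (cv2) and the standard library are available. Lean on these libraries where they do the work, as an engineer would, in place of code of your own. Each camera call takes 0.05 s, during which the arm holds its last target.

## Working session

There is one attempt and no reset: what is moved stays moved. The work goes in short steps, Python scripts to look and compute and a tool call to move; the robot and the scene stay as the last step left them, time stands still between calls to the robot, and variables do not carry over. Pictures are saved under pics/ and viewed, and the job is handed in when it is done.

Besides the shell and the picture viewer there is one more tool, called after "Request:" by a JSON object that holds its "method" and its "body", one argument or row to a line. apply_moves: Moves the arm, as the interface text tells. Its arguments: {"type":"object","properties":{"plan":{"type":"array","items":{"type":"object","properties":{"tx":{"type":"number"},"ty":{"type":"number"},"tz":{"type":"number"},"rx":{"type":"number"},"ry":{"type":"number"},"rz":{"type":"number"},"jaw":{"type":"number"}}}},"grip_force":{"type":"number"}},"required":["plan"]}

```bash
mkdir -p pics; cat > h.py <<'E'
import numpy as np,cv2
from rig import env
def shot(n,f):
    d=env.get_image(n); np.savez('pics/'+f+'.npz',im=d['image'],K=d['intrinsics'],T=d['world_from_camera'])
    cv2.imwrite('pics/'+f+'.png',d['image'][:,:,::-1]); return d
def ray(d,u,v):
    K=np.array(d['K']);T=np.array(d['T'])
    c=np.array([(u-K[0,2])/K[0,0],-(v-K[1,2])/K[1,1],-1]); return T[:3,3],T[:3,:3]@c
def onz(d,u,v,z):
    o,r=ray(d,u,v); return o+r*(z-o[2])/r[2]
def proj(d,p):
    K=np.array(d['K']);T=np.array(d['T']); c=T[:3,:3].T@(np.array(p)-T[:3,3])
    return K[0,2]+K[0,0]*c[0]/-c[2],K[1,2]+K[1,1]*-c[1]/-c[2]
E
python3 - <<'E'
from h import *
for n in ['scene','top']:
    d=shot(n,n+'0'); print(d['intrinsics'],d['world_from_camera'],{k for k in d})
s=env.observe(); print(s['time_s'],s['grip_width'],s['tool_rot'],s['ft_force'])
E
```

```text
[[604.07013769   0.         327.68291641]
 [  0.         604.07013769 241.51591701]
 [  0.           0.           1.        ]] [[ 0.51014776 -0.48820306  0.70810101  1.10092742]
 [ 0.86002846  0.29913758 -0.41336152 -0.28318359]
 [-0.01001527  0.81986248  0.5724729   0.59027336]
 [ 0.          0.          0.          1.        ]] {'world_from_camera', 'image', 'intrinsics'}
[[575.61886      0.         323.33825766]
 [  0.         575.61886    240.66006859]
 [  0.           0.           1.        ]] [[ 0.02828431  0.98750059 -0.1550567   0.42618288]
 [-0.9990818   0.03292121  0.02741821  0.05802229]
 [ 0.03218015  0.15413882  0.98752502  0.85610188]
 [ 0.          0.          0.          1.        ]] {'world_from_camera', 'image', 'intrinsics'}
0.1 0.08509749094942712 [[ 9.35258014e-01  3.53966677e-01 -1.97121612e-04]
 [ 3.53966623e-01 -9.35257142e-01  1.30710479e-03]
 [ 2.78312143e-04 -1.29225470e-03 -9.99999126e-01]] [-0.03041842 -0.79641601  0.15327064]
```

View pics/scene0.png

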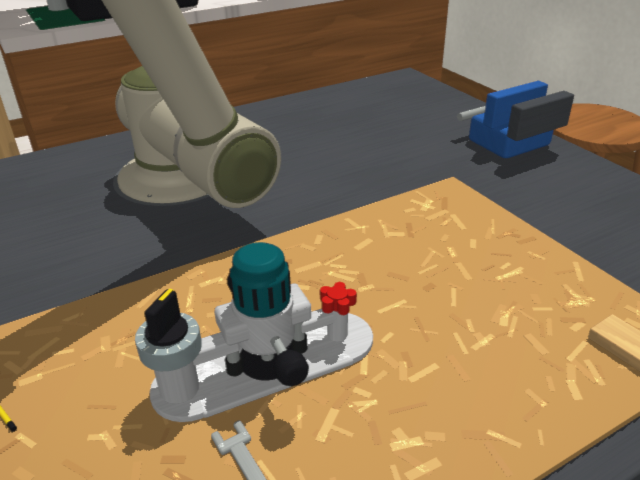

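View pics/top0.png

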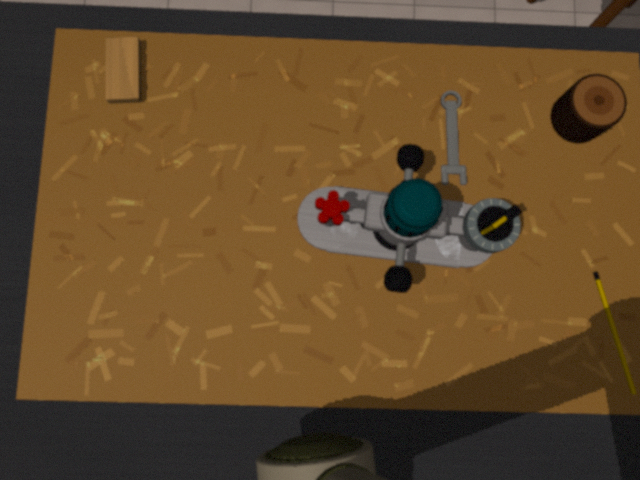

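```bash
python3 - <<'E'
import cv2
a=cv2.imread('pics/top0.png')[185:260,450:545];b=cv2.imread('pics/scene0.png')[275:380,125:215]
cv2.imwrite('pics/z1.png',cv2.resize(a,None,fx=7,fy=7,interpolation=2));cv2.imwrite('pics/z2.png',cv2.resize(b,None,fx=5.7,fy=5.7,interpolation=2))
E
```

```text
(no output)
```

View pics/z1.png

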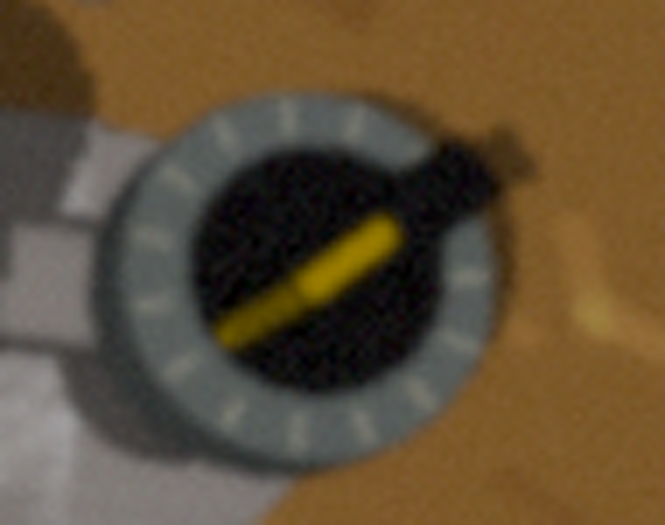

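View pics/z2.png

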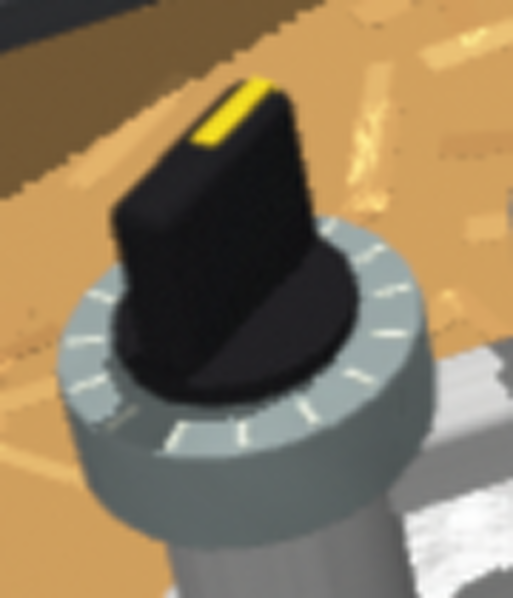

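```bash
python3 - <<'E'
from h import *
t=np.load('pics/top0.npz');s=np.load('pics/scene0.npz')
def tri(a,b):
    o1,r1=ray(t,*a);o2,r2=ray(s,*b)
    A=np.stack([r1,-r2],1);x=np.linalg.lstsq(A,o2-o1,rcond=None)[0]
    p,q=o1+r1*x[0],o2+r2*x[1]; return (p+q)/2,np.linalg.norm(p-q)
P=(450+303/7-.5,185+290/7-.5); Q=(125+262/5.7,275+80/5.7)
print(tri(P,Q))
S2=(450+398/7,185+228/7);Q2=(125+204/5.7,275+140/5.7)
print(tri(S2,Q2))
F=(450+487/7,185+165/7);Q3=(125+140/5.7,275+215/5.7)
print('far',tri(F,Q3))
for z in(.155,.162,.17):print(z,onz(t,*P,z),onz(t,*S2,z),onz(t,*F,z))
# dial plate ellipse: grey mask in top -> centre
im=cv2.cvtColor(t['im'],cv2.COLOR_RGB2HSV)
# circles: disc (dark) outer
print('dial ctr', onz(t,450+310/7,185+277/7,.12))
# motor & lock
h=im; m=((h[...,0]>80)&(h[...,0]<100)&(h[...,1]>120)).astype('u1')
ys,xs=np.nonzero(m);print('motor',xs.mean(),ys.mean(),onz(t,xs.mean(),ys.mean(),.18))
m=((h[...,0]<5)|(h[...,0]>175))&(h[...,1]>200)&(h[...,2]>80)
ys,xs=np.nonzero(m);print('lock',xs.mean(),ys.mean(),onz(t,xs.mean(),ys.mean(),.1))
E
```

```text
(array([ 0.56040101, -0.17055671,  0.16260472]), np.float64(0.0005672966518555396))
(array([ 0.57183556, -0.18707434,  0.16300339]), np.float64(0.0017750033448079479))
far (array([ 0.58425901, -0.20385367,  0.16114256]), np.float64(0.0020594366484356546))
0.155 [ 0.56196534 -0.1727831   0.155     ] [ 0.57323852 -0.19079     0.155     ] [ 0.58534839 -0.2072032   0.155     ]
0.162 [ 0.56060965 -0.17047867  0.162     ] [ 0.57177027 -0.18830579  0.162     ] [ 0.58375924 -0.20455512  0.162     ]
0.17 [ 0.55906029 -0.16784504  0.17      ] [ 0.57009228 -0.18546669  0.17      ] [ 0.58194306 -0.20152873  0.17      ]
dial ctr [ 0.57062519 -0.18632615  0.12      ]
motor 413.53189760260057 209.02519301097115 [ 0.57456233 -0.068419    0.18      ]
lock 331.58897637795275 208.21259842519686 [0.58934496 0.0272002  0.1       ]
```

Request:
{"method": "apply_moves", "body": {
  "plan": [
    {"tx":30,"ty":26,"rz":0.14,"jaw":1},
    {"tx":60,"ty":52,"rz":0.28,"jaw":1},
    {"tx":95,"ty":82,"rz":0.42,"jaw":1},
    {"tx":130,"ty":113,"rz":0.56,"jaw":1},
    {"tx":165,"ty":143,"rz":0.7,"jaw":1},
    {"tx":200,"ty":173,"rz":0.84,"jaw":1},
    {"tx":235,"ty":204,"rz":0.98,"jaw":1},
    {"tx":270,"ty":234,"rz":1.12,"jaw":1},
    {"tx":305,"ty":264,"rz":1.26,"jaw":1},
    {"tx":340,"ty":294,"rz":1.4,"jaw":1},
    {"tx":360,"ty":312,"rz":1.54,"jaw":1},
    {"tx":377,"ty":326.5,"rz":1.68,"jaw":0.3}
  ],
  "grip_force": 50
}}

```text
validation failed for argument at $.pl...
```

Request:
{"method": "apply_moves", "body": {
  "plan": [
    {"rz":0.1,"jaw":0.3},
    {"rz":0.15,"jaw":0.3},
    {"rz":0.15,"jaw":0.3},
    {"rz":0.15,"jaw":0.3}
  ]
}}

```text
validation failed for argument at $.pl...
```

```bash
python3 - <<'E'
from h import *
d=shot('wrist','w1');print(d['intrinsics'],d['world_from_camera'])
shot('scene','s1')
s=env.observe(); print(s['time_s'],s['position'],s['grip_width'],s['tool_rot'],s['q'],s['ft_force'])
E
```

```text
[[371.64829954   0.         317.88414262]
 [  0.         371.64829954 245.39260793]
 [  0.           0.           1.        ]] [[ 0.35337955  0.89483103  0.27276422  0.26444466]
 [-0.93547942  0.33835885  0.10193895 -0.48758168]
 [-0.00107405 -0.29118846  0.95666511  0.37423775]
 [ 0.          0.          0.          1.        ]]
0.2 [ 0.19465238 -0.51421377  0.2309341 ] 0.08543674804699375 [[ 9.35258363e-01  3.53965785e-01 -1.28454492e-04]
 [ 3.53965748e-01 -9.35257928e-01  9.26070187e-04]
 [ 2.07659079e-04 -9.11583378e-04 -9.99999563e-01]] [-8.16059501e+01  2.18300913e+01  7.43643421e+01  4.67325880e-04
  8.38591325e+01 -1.23360770e+01] [-0.27692051 -0.34917352  0.26865705]
```

View pics/w1.png

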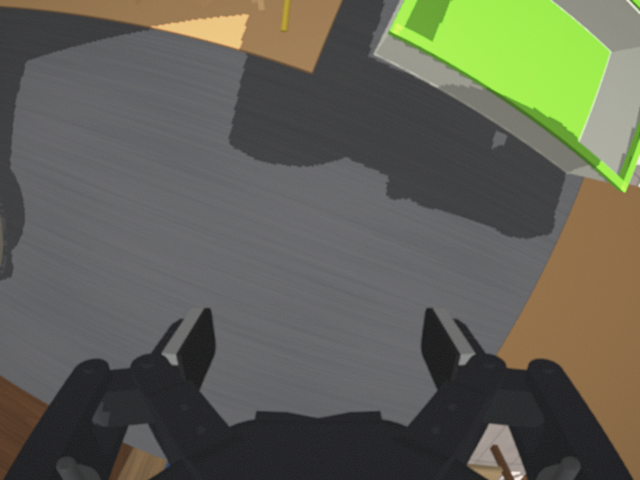

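The wrist view shows that the arm hasn't moved: the plan was refused. A green bin is at the upper right, off my path. I'll retry with every field filled in.

Request:
{"method": "apply_moves", "body": {
  "plan": [
    {"tx":30,"ty":26,"tz":0,"rx":0,"ry":0,"rz":0.14,"jaw":1}
  ],
  "grip_force": 50
}}

```text
time_s: 0.3
position: [0.2229, -0.49, 0.2303]
tool_rot: [[0.878, 0.479, -0.001], [0.479, -0.878, 0.001], [-0.001, -0.001, -1.0]]
ft_force: [0.4, 0.0, -0.6]
grip_width: 0.0855
```

Request:
{"method": "apply_moves", "body": {
  "plan": [
    {"tx":30,"ty":26,"tz":0,"rx":0,"ry":0,"rz":0.14,"jaw":1},
    {"tx":60,"ty":52,"tz":0,"rx":0,"ry":0,"rz":0.28,"jaw":1},
    {"tx":95,"ty":82,"tz":0,"rx":0,"ry":0,"rz":0.42,"jaw":1},
    {"tx":130,"ty":113,"tz":0,"rx":0,"ry":0,"rz":0.56,"jaw":1},
    {"tx":165,"ty":143,"tz":0,"rx":0,"ry":0,"rz":0.7,"jaw":1},
    {"tx":200,"ty":173,"tz":0,"rx":0,"ry":0,"rz":0.84,"jaw":1},
    {"tx":235,"ty":204,"tz":0,"rx":0,"ry":0,"rz":0.98,"jaw":1},
    {"tx":270,"ty":234,"tz":0,"rx":0,"ry":0,"rz":1.12,"jaw":1},
    {"tx":300,"ty":260,"tz":0,"rx":0,"ry":0,"rz":1.26,"jaw":0.3},
    {"tx":325,"ty":282,"tz":0,"rx":0,"ry":0,"rz":1.4,"jaw":0.3},
    {"tx":340,"ty":295,"tz":0,"rx":0,"ry":0,"rz":1.54,"jaw":0.3},
    {"tx":349,"ty":302.5,"tz":0,"rx":0,"ry":0,"rz":1.68,"jaw":0.3}
  ]
}}

```text
time_s: 1.5
position: [0.5729, -0.1859, 0.2298]
tool_rot: [[-0.578, 0.816, -0.001], [0.816, 0.578, -0.001], [0.0, -0.001, -1.0]]
ft_force: [-0.1, -0.3, -0.6]
grip_width: 0.0554
```

Request:
{"method": "apply_moves", "body": {
  "plan": [
    {"tx":0,"ty":0,"tz":0,"rx":0,"ry":0,"rz":0.02,"jaw":0.3},
    {"tx":0,"ty":0,"tz":0,"rx":0,"ry":0,"rz":0.02,"jaw":0.3}
  ]
}}

```text
time_s: 1.7
position: [0.5727, -0.1859, 0.2295]
tool_rot: [[-0.592, 0.806, -0.002], [0.806, 0.592, -0.0], [0.001, -0.002, -1.0]]
ft_force: [0.3, 1.3, -0.4]
grip_width: 0.0555
```

```bash
python3 - <<'E'
from h import *
d=shot('wrist','w2');print(d['intrinsics'],d['world_from_camera'])
s=env.observe(); print(s['time_s'],s['position'],s['grip_width'],s['tool_rot'],s['q'],s['ft_force'])
E
```

```text
[[371.64829954   0.         317.88414262]
 [  0.         371.64829954 245.39260793]
 [  0.           0.           1.        ]] [[ 0.80598801 -0.56667995 -0.17104721  0.52919672]
 [ 0.59192964  0.77081166  0.2355179  -0.12552347]
 [-0.00161808 -0.29107252  0.95669962  0.37301186]
 [ 0.          0.          0.          1.        ]]
1.75 [ 0.57251501 -0.18623994  0.22969961] 0.0554774239055219 [[-5.91449251e-01  8.06340807e-01 -1.51214891e-03]
 [ 8.06342104e-01  5.91449150e-01 -5.60552473e-04]
 [ 4.42362855e-04 -1.55084768e-03 -9.99998700e-01]] [-2.92436390e+01  2.72152210e+01  6.56723164e+01 -7.04353553e-02
  8.71723722e+01 -6.55000703e+01] [-0.24344934 -0.08171375  0.39332165]
```

View pics/w2.png

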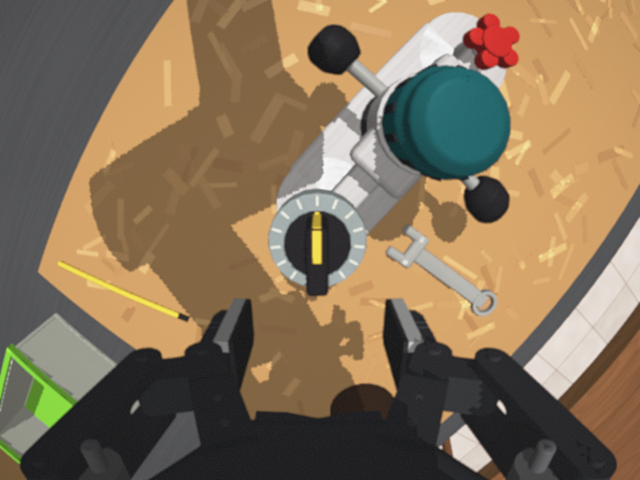

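The wrist view shows the bar at column 317 (rows 229–293), upright in the image and midway between the fingers. I'll check this by casting fisheye rays.

```bash
cat >> h.py <<'E'
def fray(d,u,v):
    K=np.array(d['K']);T=np.array(d['T']); x=np.array([(u-K[0,2])/K[0,0],(v-K[1,2])/K[1,1]]);r=np.hypot(*x)+1e-9
    c=np.array([np.sin(r)*x[0]/r,-np.sin(r)*x[1]/r,-np.cos(r)]); return T[:3,3],T[:3,:3]@c
def fz(d,u,v,z):
    o,r=fray(d,u,v); return o+r*(z-o[2])/r[2]
E
python3 - <<'E'
from h import *
d=np.load('pics/w2.npz');im=d['im'];h=cv2.cvtColor(im,cv2.COLOR_RGB2HSV)
m=((h[...,0]>20)&(h[...,0]<35)&(h[...,1]>170)).astype('u1'); m[:200]=0;m[275:]=0;m[:,:295]=0;m[:,340:]=0
for v in range(200,275,3):
    x=np.nonzero(m[v])[0]
    if len(x):print(v,x.min(),x.max(),im[v,int(x.mean())],end='; ')
cv2.imwrite('pics/z3.png',cv2.resize(im[180:310,255:380,::-1],None,fx=4.5,fy=4.5,interpolation=2))
p=fz(d,317,229,.1625);q=fz(d,317,277,.1625);print(p,q,(p+q)/2,np.degrees(np.arctan2(*(p-q)[1::-1])))
E
```

```text
215 314 319 [196 168  60]; 218 313 320 [182 156  56]; 221 313 320 [182 157  58]; 224 313 320 [181 155  56]; 227 313 320 [216 183  65]; 233 312 320 [243 227  81]; 236 313 320 [242 225  83]; 239 312 320 [242 225  81]; 242 313 320 [242 226  83]; 245 312 320 [242 226  84]; 248 312 320 [242 226  83]; 251 312 320 [242 226  83]; 254 312 320 [242 226  82]; 257 313 320 [242 226  83]; 260 313 320 [242 226  83]; 263 314 319 [210 179  69]; [ 0.56048816 -0.16957941  0.1625    ] [ 0.57831548 -0.19389048  0.1625    ] [ 0.56940182 -0.18173495  0.1625    ] 126.2526089249768
```

View pics/z3.png

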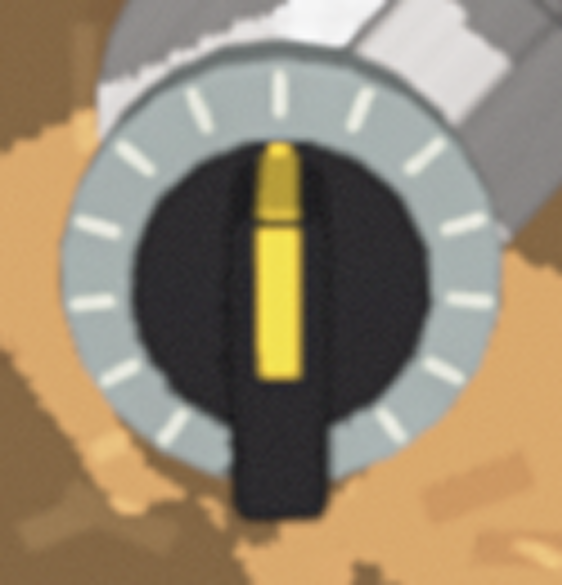

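Request:
{"method": "apply_moves", "body": {
  "plan": [
    {"tx":0.5,"ty":-1,"tz":-30,"rx":0,"ry":0,"rz":0,"jaw":0.3},
    {"tx":0.5,"ty":-1,"tz":-60,"rx":0,"ry":0,"rz":0,"jaw":0.3},
    {"tx":0.5,"ty":-1,"tz":-80,"rx":0,"ry":0,"rz":0,"jaw":0.3},
    {"tx":0.5,"ty":-1,"tz":-90,"rx":0,"ry":0,"rz":0,"jaw":0.3},
    {"tx":0.5,"ty":-1,"tz":-95,"rx":0,"ry":0,"rz":0,"jaw":0.3},
    {"tx":0.5,"ty":-1,"tz":-95,"rx":0,"ry":0,"rz":0,"jaw":0.3}
  ]
}}

```text
time_s: 2.35
position: [0.573, -0.1876, 0.135]
tool_rot: [[-0.59, 0.807, -0.001], [0.807, 0.59, -0.001], [0.0, -0.001, -1.0]]
ft_force: [-0.3, 0.6, -0.1]
grip_width: 0.0554
```

```bash
python3 - <<'E'
from h import *
d=shot('wrist','w3');cv2.imwrite('pics/w3z.png',cv2.resize(d['image'][150:400,180:460,::-1],None,fx=2.4,fy=2.4))
E
```

```text
(no output)
```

View pics/w3z.png

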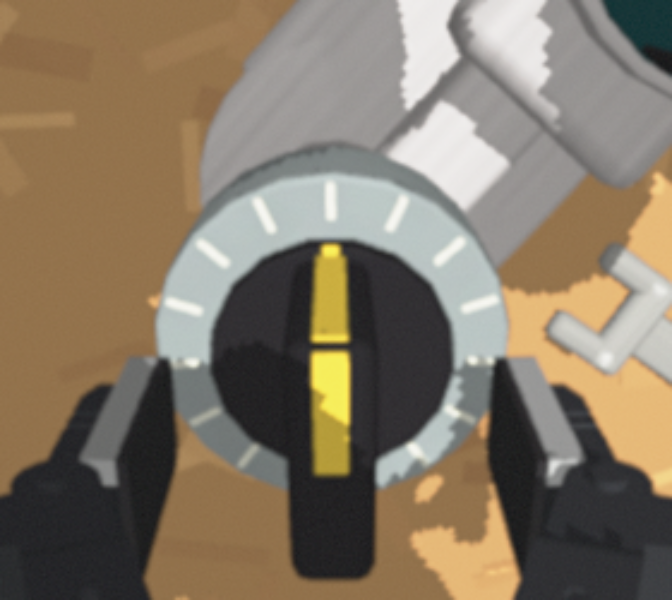

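The wrist view shows the bar centred between the pads, at column 332 of the crop with the pads at about 170 and 500. The bar is parallel to the pads, so I'll close on it.

Request:
{"method": "apply_moves", "body": {
  "plan": [
    {"tx":0,"ty":0,"tz":0,"rx":0,"ry":0,"rz":0,"jaw":0},
    {"tx":0,"ty":0,"tz":0,"rx":0,"ry":0,"rz":0,"jaw":-0.3},
    {"tx":0,"ty":0,"tz":0,"rx":0,"ry":0,"rz":0,"jaw":-1},
    {"tx":0,"ty":0,"tz":0,"rx":0,"ry":0,"rz":0,"jaw":-1},
    {"tx":0,"ty":0,"tz":0,"rx":0,"ry":0,"rz":0,"jaw":-1},
    {"tx":0,"ty":0,"tz":0,"rx":0,"ry":0,"rz":0,"jaw":-1}
  ],
  "grip_force": 50
}}

```text
time_s: 3.0
position: [0.5732, -0.1878, 0.1361]
tool_rot: [[-0.591, 0.807, -0.0], [0.807, 0.591, -0.002], [-0.001, -0.001, -1.0]]
ft_force: [-2.7, -0.5, 6.9]
grip_width: 0.0131
```

Request:
{"method": "apply_moves", "body": {
  "plan": [
    {"tx":0,"ty":0,"tz":0,"rx":0,"ry":0,"rz":-0.105,"jaw":-1},
    {"tx":0,"ty":0,"tz":0,"rx":0,"ry":0,"rz":-0.21,"jaw":-1},
    {"tx":0,"ty":0,"tz":0,"rx":0,"ry":0,"rz":-0.315,"jaw":-1},
    {"tx":0,"ty":0,"tz":0,"rx":0,"ry":0,"rz":-0.42,"jaw":-1},
    {"tx":0,"ty":0,"tz":0,"rx":0,"ry":0,"rz":-0.525,"jaw":-1},
    {"tx":0,"ty":0,"tz":0,"rx":0,"ry":0,"rz":-0.63,"jaw":-1},
    {"tx":0,"ty":0,"tz":0,"rx":0,"ry":0,"rz":-0.735,"jaw":-1},
    {"tx":0,"ty":0,"tz":0,"rx":0,"ry":0,"rz":-0.84,"jaw":-1},
    {"tx":0,"ty":0,"tz":0,"rx":0,"ry":0,"rz":-0.945,"jaw":-1},
    {"tx":0,"ty":0,"tz":0,"rx":0,"ry":0,"rz":-1.05,"jaw":-1},
    {"tx":0,"ty":0,"tz":0,"rx":0,"ry":0,"rz":-1.155,"jaw":-1},
    {"tx":0,"ty":0,"tz":0,"rx":0,"ry":0,"rz":-1.257,"jaw":-1}
  ]
}}

```text
time_s: 4.2
position: [0.5725, -0.1879, 0.1362]
tool_rot: [[0.589, 0.808, -0.004], [0.808, -0.589, -0.001], [-0.003, -0.003, -1.0]]
ft_force: [-5.2, -0.1, 4.3]
grip_width: 0.013
```

Request:
{"method": "apply_moves", "body": {
  "plan": [
    {"tx":0,"ty":0,"tz":0,"rx":0,"ry":0,"rz":0,"jaw":-1}
  ]
}}

```text
time_s: 4.3
position: [0.5724, -0.1879, 0.1362]
tool_rot: [[0.59, 0.808, -0.004], [0.808, -0.59, -0.001], [-0.003, -0.003, -1.0]]
ft_force: [-0.3, -0.4, 0.8]
grip_width: 0.0135
```

```bash
python3 - <<'E'
from h import *
d=shot('wrist','w4');cv2.imwrite('pics/w4z.png',cv2.resize(d['image'][150:400,180:460,::-1],None,fx=2.4,fy=2.4))
s=env.observe();R=np.array(s['tool_rot']);print('tool y deg',np.degrees(np.arctan2(R[1,1],R[0,1])),s['position'],s['wrist_torque'],s['ft_force'])
E
```

```text
tool y deg -35.97932515099277 [ 0.57241519 -0.18785863  0.13617915] [-0.10004853  0.44224597  0.08220105] [-2.03797656 -1.06263072  1.53531424]
```

View pics/w4z.png

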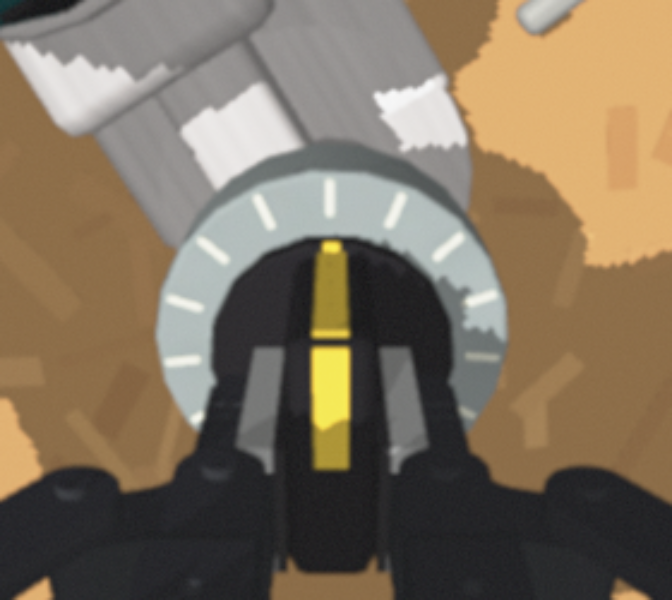

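The wrist view shows the pointer on a tick at column 330. The body has swung about 72° in the picture. I'll let go and move up.

Request:
{"method": "apply_moves", "body": {
  "plan": [
    {"tx":0,"ty":0,"tz":0,"rx":0,"ry":0,"rz":0,"jaw":0.3},
    {"tx":0,"ty":0,"tz":0,"rx":0,"ry":0,"rz":0,"jaw":0.3},
    {"tx":0,"ty":0,"tz":0,"rx":0,"ry":0,"rz":0,"jaw":0.3},
    {"tx":0,"ty":0,"tz":0,"rx":0,"ry":0,"rz":0,"jaw":0.3},
    {"tx":0,"ty":0,"tz":15,"rx":0,"ry":0,"rz":0,"jaw":0.3},
    {"tx":0,"ty":0,"tz":40,"rx":0,"ry":0,"rz":0,"jaw":0.3},
    {"tx":0,"ty":0,"tz":75,"rx":0,"ry":0,"rz":0,"jaw":0.3},
    {"tx":0,"ty":0,"tz":95,"rx":0,"ry":0,"rz":0,"jaw":0.3},
    {"tx":0,"ty":0,"tz":95,"rx":0,"ry":0,"rz":0,"jaw":0.3},
    {"tx":0,"ty":0,"tz":95,"rx":0,"ry":0,"rz":0,"jaw":0.3}
  ]
}}

```text
time_s: 5.35
position: [0.5723, -0.1877, 0.2307]
tool_rot: [[0.587, 0.809, -0.004], [0.809, -0.587, -0.0], [-0.003, -0.003, -1.0]]
ft_force: [-0.1, -0.4, -0.9]
grip_width: 0.0557
```

```bash
python3 - <<'E'
from h import *
shot('wrist','w5')
d=np.load('pics/w5.npz');im=d['im'];h=cv2.cvtColor(im,cv2.COLOR_RGB2HSV)
for n in('w2','w5'):
    d=np.load(f'pics/{n}.npz');h=cv2.cvtColor(d['im'],cv2.COLOR_RGB2HSV)
    m=((h[...,0]>20)&(h[...,0]<35)&(h[...,1]>140)&(h[...,2]>225)).astype('u1');m[:230]=0;m[262:]=0;m[:,:300]=0;m[:,335:]=0
    vs=[v for v in range(233,260) if m[v].sum()>3]; xs=[np.nonzero(m[v])[0].mean() for v in vs]
    f=np.polyfit(vs,xs,1);p=fz(d,np.polyval(f,vs[0]),vs[0],.1625);q=fz(d,np.polyval(f,vs[-1]),vs[-1],.1625)
    print(n,vs[0],vs[-1],f,np.degrees(np.arctan2(*(p-q)[1::-1])))
    h2=h; r=(((h[...,0]<5)|(h[...,0]>175))&(h[...,1]>200)).astype('u1'); ys,xx=np.nonzero(r);print('red',xx.mean() if len(xx) else None)
s=env.observe();print(s['time_s'],s['position'],s['grip_width'])
E
```

```text
w2 233 259 [-4.69436316e-17  3.16500000e+02] 126.23175630650475
red 494.5223880597015
w5 233 258 [-1.94229197e-15  3.18500000e+02] 54.02561236527795
red 183.92307692307693
5.4 [ 0.57202255 -0.1876559   0.22996604] 0.055291790966882574
```

View pics/w5.png

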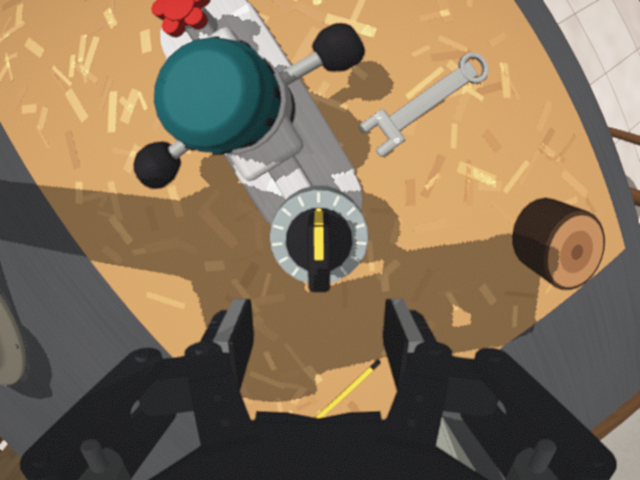

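The pointer went from 126.2° to 54.0°, a turn of 72.2° clockwise, which is three clicks. The gripper is clear, so I'll hand the job in.

```bash
python3 -c "
from rig import env
print(env.close_job())"
```

```text
the job is handed in; nothing more can be done
None
```

I gripped the black depth knob's bar, turned it 72° clockwise seen from above (three clicks), released it and lifted clear. The job was handed in at about 5.4 s.

- **Knob angle:** after release, the wrist camera put the pointer at 54.0°. It was at 126.2° before, a turn of 72.2° against the 72° needed.
- **Clearance:** the gripper was open with the fingertips about 7 cm above the knob's top, and the wrist force read about zero.
- **Red lock knob:** I never went near it, but I did not measure its angle afterwards.
- **Refused calls:** the first two move calls were refused because the rows left out some fields. Nothing moved, and filling in every field fixed it.

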